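# Switch on the imaging station in order

## Task

Switch on the imaging station with light taps of a fingertip: first press the large round key on the lamp supply fully in, then the long bar key on the camera controller, then the square key on the focus controller. The keys stay down once pressed. Press gently, leave the slide warmer with the small round key off, and do not lift, shove or knock over any unit or anything else on the bench.

Things in the scene. Friction and masses are not known exactly. Their poses are not given: they have to be found in the camera images.
- lamp_unit: Lamp supply to be switched on FIRST: loose white box 130 (x) x 110 (y) mm, top face 60 mm above the bench, 1.1 kg (varies by -20 to +30 percent), with five low ribs (4 mm high) on the +x half of its top and a steel light port on its -x face. Has the large ROUND key. Origin at the centre of its underside; its -x side faces the robot within 0.3 rad.
- lamp_key_top (a point): Centre of the top of the large round key (32 mm diameter) on the lamp supply; moves with the key. At -28 mm along the unit's own x (towards the robot) from its origin; 14 mm above the unit's top face when out, 4 mm when fully in.
- lamp_key (a joint): Lamp key. Joint value: 0 = fully out, 0.010 m = fully in, growing as it is pushed straight down; as a run starts it stands 0 to 2 mm in. No return spring: it stays where it is pushed. It moves at about 2.5 to 3 N and then meets a hard stop at 10 mm (approach it slowly; over 40 N on a unit counts as rough); half way in (5 mm) counts as switched on.
- camera_unit: Camera controller to be switched on SECOND: loose flat white box 100 (x) x 130 (y) mm, top face 35 mm above the bench, 0.8 kg (varies by -20 to +30 percent), with a flat black and glass disc and a grey panel (under 5 mm high) on the +x half of its top. Has the long BAR-shaped key. Origin at the centre of its underside; its -x side faces the robot within 0.3 rad.
- camera_key_top (a point): Centre of the top of the bar key (18 mm in x, 74 mm in y) on the camera controller; moves with the key. At -20 mm along the unit's own x (towards the robot) from its origin; 14 mm above the unit's top face when out, 4 mm when fully in.
- camera_key (a joint): Camera key. Joint value: 0 = fully out, 0.010 m = fully in, growing as it is pushed straight down; as a run starts it stands 0 to 2 mm in. No return spring: it stays where it is pushed. It moves at about 2.5 to 3 N and then meets a hard stop at 10 mm (approach it slowly; over 40 N on a unit counts as rough); half way in (5 mm) counts as switched on.
- focus_unit: Focus controller to be switched on THIRD: loose white box 120 (x) x 76 (y) mm with a grey round handwheel (40 mm diameter, does not turn) on each y side (104 mm over both), top face 48 mm above the bench, 0.8 kg (varies by -20 to +30 percent). Has the SQUARE key. Origin at the centre of its underside; its -x side faces the robot within 0.3 rad.
- focus_key_top (a point): Centre of the top of the square key (24 x 24 mm) on the focus controller; moves with the key. At -25 mm along the unit's own x (towards the robot) from its origin; 14 mm above the unit's top face when out, 4 mm when fully in.
- focus_key (a joint): Focus key. Joint value: 0 = fully out, 0.010 m = fully in, growing as it is pushed straight down; as a run starts it stands 0 to 2 mm in. No return spring: it stays where it is pushed. It moves at about 2.5 to 3 N and then meets a hard stop at 10 mm (approach it slowly; over 40 N on a unit counts as rough); half way in (5 mm) counts as switched on.
- warmer: Slide warmer, to be left off: white box 150 (x) x 140 (y) x 30 mm fixed to the bench, aluminium plate and one glass slide on top (36 mm high over all). Origin at the centre of its underside; its -x side faces the robot within 0.3 rad.
- warmer_key (a joint): Small round key (16 mm diameter) of the slide warmer, at (-54, +45) mm (its own x, y) from the warmer's origin, standing 14 mm above its 30 mm high top. Must stay out (0 m); same stiffness as the others.
- vial: Small capped glass vial, 24 mm across, 52 mm tall. Bystander, loose; leave it where it is. Origin at the centre of its underside.
- reagent_bottle: Amber bottle, 40 mm across, 85 mm tall. Bystander, loose; leave it where it is. Origin at the centre of its underside.
- petri_dish: Closed petri dish, 60 mm across, 17 mm tall. Bystander, loose; leave it where it is. Origin at the centre of its underside.
- well_plate: Clear 24-well plate, 85 x 127 x 20 mm. Bystander, loose; leave it where it is. Origin at the centre of its underside.
- beaker: Open glass beaker, 66 mm across, 80 mm tall. Bystander, loose; leave it where it is. Origin at the centre of its underside.
- marker: Square-bodied white marker pen lying down, about 133 mm long along its x, 15 mm high. Bystander, loose; leave it where it is. Origin at the centre of its underside (under the barrel, the black cap lies to +x).
- slide_box: Grey slide box, 83 x 100 x 34 mm. Bystander, loose; leave it where it is. Origin at the centre of its underside.
There are look-alikes about, which are no part of the job. What is shaped like the focus_unit but orange is not meant.

How it is judged (in metres and radians):
On the way, in this order (a step that is already met when the one before it is completed fails the run):
1. the lamp key is in (value of joint lamp_key above 0.005 m), for 0.2 s.
2. the camera key is in (value of joint camera_key above 0.005 m), for 0.2 s.
3. the focus key is in (value of joint focus_key above 0.005 m), for 0.2 s.
At the end, for the whole second after the job is handed in: The lamp, camera and focus keys are each at least 5 mm in, the warmer key is less than 4 mm in, the three units stand at rest within 25 mm of where they started, and so does every bystander (value of joint each of lamp_key, camera_key, focus_key above 0.005 m and value of joint warmer_key below 0.004 m and distance of each of lamp_unit, camera_unit, focus_unit, vial, reagent_bottle, petri_dish, well_plate, beaker, marker, slide_box from where it was at the start of the episode below 0.025 m and linear speed of each of lamp_unit, camera_unit, focus_unit below 0.02 m/s); the robot touches nothing.
It fails at once if a key goes in before the one ahead of it in the order (lamp, camera, focus) ((value of joint camera_key above 0.005 m and value of joint lamp_key below 0.005 m) or (value of joint focus_key above 0.005 m and value of joint camera_key below 0.005 m)).
It fails at once if the slide warmer's key is pushed in (more than 4 mm) (value of joint warmer_key above 0.004 m).
It fails at once if a unit is pressed or hit hard (over 40 N) (contact force between any of the fingers, the arm and lamp_unit above 40 N or contact force between any of the fingers, the arm and camera_unit above 40 N or contact force between any of the fingers, the arm and focus_unit above 40 N or contact force between any of the fingers, the arm and warmer above 40 N).
It fails at once if a unit is lifted (12 mm), tipped (0.15 rad) or shoved (over 25 mm) (height (world z) of any of lamp_unit, camera_unit, focus_unit above 0.012 m or angle between any of lamp_unit, camera_unit, focus_unit's own z axis and vertical above 0.15 rad or distance of any of lamp_unit, camera_unit, focus_unit from where it was at the start of the episode above 0.025 m).
It fails at once if a bystander is moved (over 25 mm) or tipped over (distance of any of vial, reagent_bottle, petri_dish, well_plate, beaker, marker, slide_box from where it was at the start of the episode above 0.025 m or angle between any of vial, reagent_bottle, petri_dish, well_plate, beaker, marker, slide_box's own z axis and vertical above 0.4 rad).
It also fails if it takes over 45 s, if anything falls off the work surface, if the arm or the gripper's body presses on something with over 40 N, if the wrist force passes 120 N, or if a joint passes its speed limit or range.

## Robot

A 6-joint arm with a two-finger parallel gripper is mounted at the origin on the work surface. World frame = base frame: x ahead of the robot, y to its left, z up, the work surface at z = 0. Lengths are in mm, angles in rad, forces in N, time in s.
With the tool pointing down it reaches from about 300 to 775 mm from the base axis. Payload 14.6 kg.
Tool frame: the origin (TCP) lies at the very end of the fingers, on their centre line; the grasp point (between the pads) lies 19 mm behind it; z points along the fingers, y is the line along which they close (so a half turn about z gives the same grasp; the last joint's range is limited). The gripper opens to 94 mm and grips with 3 to 60 N. Pads are 16 mm wide; open, the fingers measure 119 mm over their backs; the gripper's body (75 mm by 177 mm) begins 78 mm behind the grasp point.
Start: joints at [-1.397, 0.3, 1.521, -0, 1.321, -0.067], TCP at [131.157, -534.123, 205.446] pointing down, gripper open.
Joint ranges: [-3.03, 3.03], [-0.79, 2.21], [0.23, 2.52], [-1.04, 4.18], [0, 3.07], [-2.55, 2.55]. Speed limits (rad/s): [2.22, 2.22, 2.57, 3.14, 3.14, 3.14].

## Interface

Orientations are given as [roll, pitch, yaw] about the fixed x, y, z axes, in that order (R = Rz(yaw) Ry(pitch) Rx(roll)).
In Python, from cell import manip, eyes, ticket gives the robot as it stands. The module is installed in compiled form; this text tells all that it offers.
- The arm moves only by the tool arm_command, never from a script. Its argument "plan" is a list of rows, each a list of 5 numbers: the opening, from -1 (shut) to 1 (fully open), then the shift along the tool's x, y, z in m, then the turn about the tool's z in rad. In form: [[jaw, dx, dy, dz, roll], ...]. A call has 1 to 20 rows; each row shifts and turns the commanded pose from where the row before left it, along the tool's axes as they then stand; what a row does not reach is not made up. A row lasts 1/8 s, in which the tool goes at most 62.5 mm and 10.7 degrees, less where a joint would pass 70% of its speed; a pose out of reach is approached as far as the arm can. A call is refused whole if a number of a shift passes 0.0625 or a number of a turn 0.188, either way. A call with a gripper value outside its range is refused whole. The fingers move at their own pace and stop on an object; "newtons" is the grip in N (left out, the last holds). Time passes only in rows, so rows that do not move let the fingers close. It gives the time, the measured TCP pose, the force, the opening and the grip force at its end, in the units of the state.
- manip.read_state(): the state, without advancing time (a new reading comes with each control period).
- eyes.camera(name): name is "scene" or "side" or "wrist"; returns a dict with "img" (480x640x3 uint8, blue, green, red), "z_map" (480x640 float32, mm along the optical axis (not along the pixel's ray), 0 where there is no reading), "fx", "fy", "cx", "cy" (pixels), "dist" ([k1, k2, p1, p2, k3] as OpenCV has them; the pictures are not rectified), "eye" and "orientation" of the camera in the world. Camera axes: x right, y down, z forward; pixel columns grow to the right and rows downward; lengths in mm; the calibration is good to about 2 mm. A picture is of the moment at which its call begins.
- ticket.sign_off(): hands the job in; it is judged then, once.
The state is a dict: "clock": time; "joints": joint angles; "qd": joint speeds; "effort": joint torques, N m; "eef_pos": TCP position; "eef_rot": TCP orientation; "wrist_force": force on the tool from outside, world axes, zero at the start; "moment": the same for the moment, N m; "finger_gap": finger opening in mm; "finger_force": force on a finger pad.
Only numpy, scipy, OpenCV 4.12 (cv2) and the standard library are available. Lean on these libraries where they do the work, as an engineer would, in place of code of your own. Each camera call takes 0.05 s, during which the arm holds its last target. There are 200 camera calls.

## Working session

There is one attempt and no reset: what is moved stays moved. The work goes in short steps, Python scripts to look and compute and a tool call to move; the robot and the scene stay as the last step left them, time stands still between calls to the robot, and variables do not carry over. Pictures are saved under pics/ and viewed, at most 10 in all, crops included, and the job is handed in when it is done.

Besides the shell and the picture viewer there is one more tool, called as name(argument=value, ...) on one line, values as JSON. arm_command: Moves the arm, as the interface text tells. Its arguments: {"type":"object","properties":{"plan":{"type":"array"},"newtons":{"type":"number"}},"required":["plan"]}

```bash
mkdir -p pics; cat > h.py <<'E'
from cell import manip, eyes, ticket
import numpy as np, cv2, pickle
from scipy.spatial.transform import Rotation as R
def snap(name,fn):
    c=eyes.camera(name); cv2.imwrite('pics/%s.png'%fn,c['img']); pickle.dump(c,open('pics/%s.pkl'%fn,'wb')); return c
def load(fn): return pickle.load(open('pics/%s.pkl'%fn,'rb'))
def rot(c):
    o=np.array(c['orientation'],float)
    return o if o.shape==(3,3) else R.from_euler('xyz',o).as_matrix()
def world(c):
    v,u=np.mgrid[0:480,0:640].astype(np.float32)
    K=np.array([[c['fx'],0,c['cx']],[0,c['fy'],c['cy']],[0,0,1.]])
    p=cv2.undistortPoints(np.stack([u.ravel(),v.ravel()],1)[:,None],K,np.array(c['dist'],float))[:,0]
    z=c['z_map'].ravel()
    P=np.c_[p*z[:,None],z]@rot(c).T+np.array(c['eye'])
    P[z==0]=np.nan
    return P.reshape(480,640,3)
E
python3 - <<'E'
from h import *
for n in ['scene','side']:
    c=snap(n,n); print(n,c['eye'],c['orientation'])
s=manip.read_state(); print(s['eef_pos'],s['eef_rot'],s['clock'],s['finger_gap'])
E
```

```text
scene [1306.40015479 -686.24126641  979.66335119] [-2.30901528  0.01578707  0.81280237]
side [  54.70908531 -854.81925776 1239.15024934] [-2.42509012  0.01778751 -0.57880084]
[ 131.12571335 -533.91879093  204.94327972] [-3.14059201e+00 -7.51253334e-05  2.40777888e-01] 0.1 93.83766246565608
```

View pics/scene.png

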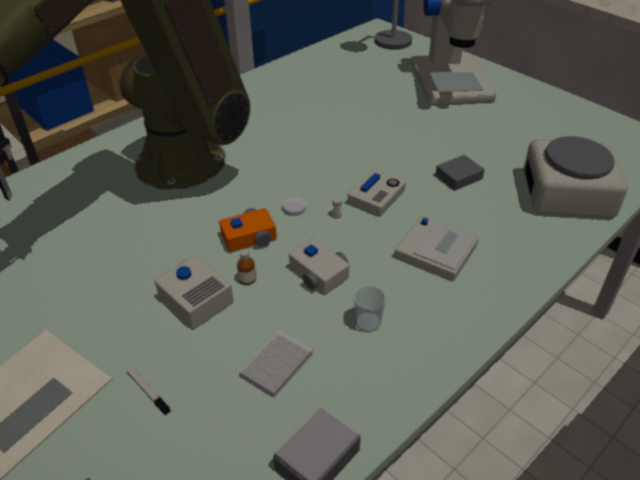

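View pics/side.png

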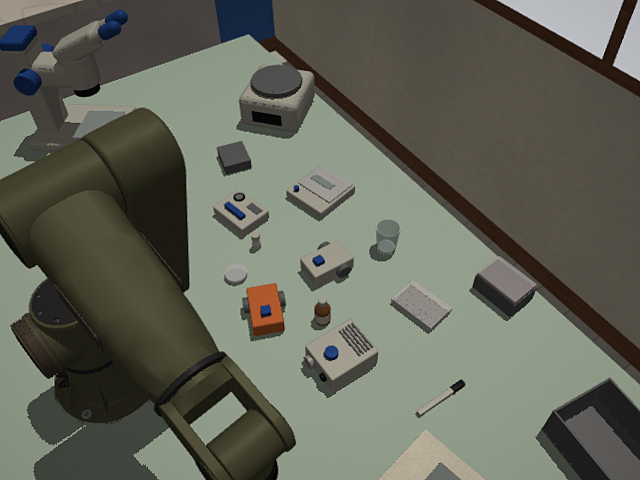

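The blue keys in the scene view:
- Large round key on the ribbed box (184,272): lamp.
- Bar key (370,184): camera.
- Square key on the white box with handwheels (311,250): focus.
- Look-alikes: the orange box's square key (237,223), the small round warmer key (425,222), and blue parts on the microscope.

I choose the first three, and will measure them and check a crop.

```bash
python3 - <<'E'
from h import *
seeds={'scene':dict(lamp=(184,272),cam=(370,184),foc=(311,250),orange=(237,223),warm=(425,222)),
'side':dict(lamp=(331,353),cam=(235,211),foc=(319,260),orange=(266,311),warm=(296,188))}
for n in seeds:
    c=load(n);W=world(c);b=c['img'].astype(int)
    m=((b[...,0]>1.6*b[...,2])&(b[...,0]>b[...,1]*1.3)&(b[...,0]>60)).astype(np.uint8)
    k,l,st,ce=cv2.connectedComponentsWithStats(m)
    for q,(u,v) in seeds[n].items():
        i=l[v-3:v+4,u-3:u+4].max(); P=W[l==i]; P=P[~np.isnan(P[:,0])]
        zt=np.percentile(P[:,2],90); T=P[P[:,2]>zt-5]; 
        r=cv2.minAreaRect(T[:,:2].astype(np.float32))
        print(n,q,len(T),'ztop %.1f'%np.median(T[:,2]),np.round(r[0],1),np.round(r[1],1),round(r[2],1), T.mean(0).round(1))
    g=lambda u,v:W[v,u].round(0)
W=world(load('scene'))
for nm,uv in dict(vial=(337,203),bottle=(246,258),petri=(293,206),beaker=(370,297)).items(): print(nm,W[uv[1],uv[0]].round())
im=load('scene')['img'][150:330,140:460]
cv2.imwrite('pics/crop.png',cv2.resize(im,(800,450),interpolation=cv2.INTER_CUBIC))
E
```

```text
scene lamp 112 ztop 71.6 [ 442.6 -276.9] [26.2 30.1] 68.2 [ 443.8 -277.4   71.7]
scene cam 106 ztop 45.8 [480.1 262. ] [19.1 70.9] 11.4 [480.6 261.3  46.1]
scene foc 65 ztop 58.9 [570.8 -29.1] [23.2 25.6] 85.3 [569.8 -29.1  59.4]
scene orange 54 ztop 60.4 [379.9 -89.9] [20.1 25. ] 72.1 [382.1 -89.6  60.5]
scene warm 22 ztop 43.5 [671.7 244.5] [11.7 12.1] 36.6 [671.5 244.4  43.2]
side lamp 100 ztop 72.9 [ 437.4 -277.4] [28.7 26.9] 57.1 [ 437.3 -276.9   73.2]
side cam 90 ztop 44.7 [474.4 263.6] [18.  72.4] 11.6 [474.  262.8  45.3]
side foc 44 ztop 58.8 [565.2 -28.8] [23.4 23.3] 88.5 [564.6 -29.7  59. ]
side orange 44 ztop 63.1 [374.6 -90.9] [20.7 21.4] 60.7 [374.7 -90.9  63.2]
side warm 13 ztop 40.6 [667.4 246.5] [16.8 11.1] 27.2 [667.2 246.7  40.5]
vial [486. 137.  48.]
bottle [ 506. -157.   74.]
petri [389.  79.  16.]
beaker [753. -32.  48.]
```

View pics/crop.png

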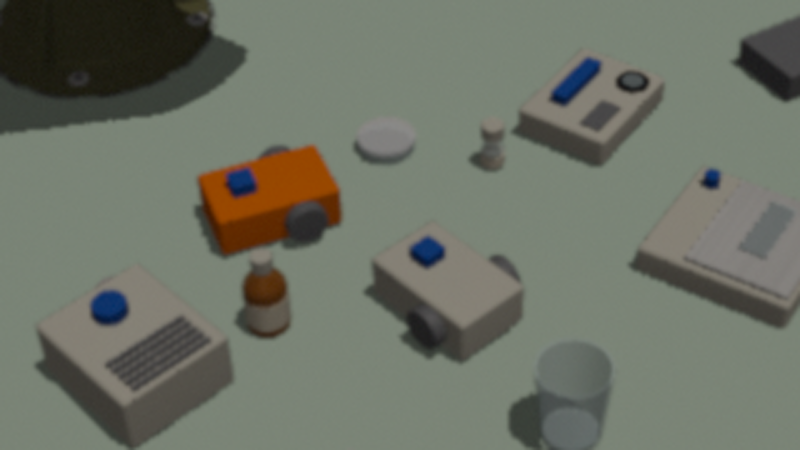

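The crop confirms the choice. The ribbed box has the round key at crop (109,306), the flat box with disc and panel has the bar at (577,80), and the white wheeled box has the square key at (428,250). The orange box and the warmer are left alone. Averaged targets (mm): lamp (440,-277,72), camera (477,262,46), focus (568,-29,59). Now I'll shut the jaw and move above the lamp key.

arm_command(plan=[[-1,0.02,-0.01,0,0],[-1,0.036,-0.0176,0,0],[-1,0.036,-0.0176,0,0],[-1,0.036,-0.0176,0,0],[-1,0.036,-0.0176,0,0],[-1,0.036,-0.0176,0,0],[-1,0.036,-0.0176,0,0],[-1,0.036,-0.0176,0,0],[-1,0.036,-0.0176,0,0],[-1,0.036,-0.0176,0,0],[-1,0.017,-0.0074,0.02,0],[-1,0,0,0.04,0],[-1,0,0,0.025,0],[-1,0,0,0,0],[-1,0,0,0,0]], newtons=10)

```text
clock: 1.98
eef_pos: [440.3, -277.2, 121.6]
eef_rot: [3.141, -0.001, 0.241]
wrist_force: [-0.5, 0.1, 0.3]
finger_gap: 0.5
finger_force: 0.0
```

```bash
python3 - <<'E'
from h import *
for n in ['wrist','side']:
    c=snap(n,n+'2');W=world(c);b=c['img'].astype(int)
    m=((b[...,0]>1.6*b[...,2])&(b[...,0]>b[...,1]*1.3)&(b[...,0]>60)).astype(np.uint8)
    k,l,st,ce=cv2.connectedComponentsWithStats(m)
    for i in range(1,k):
        if st[i,4]>30:
            P=W[l==i];P=P[~np.isnan(P[:,0])]
            if len(P):
                zt=np.percentile(P[:,2],90);T=P[P[:,2]>zt-4];r=cv2.minAreaRect(T[:,:2].astype(np.float32));print(n,ce[i].round(),len(T),np.round(r[0],1),np.round(r[1],1),np.median(T[:,2]).round(1))
E
```

```text
wrist [313. 260.] 1596 [ 442.2 -274.6] [26.3 30. ] 73.6
wrist [ 12. 282.] 837 [377.5 -87.8] [20.6 23.3] 62.6
side [245.  19.] 244 [1386.5 2095. ] [ 67.  251.6] -380.5
side [112.  21.] 79 [415.4 770.1] [84.5 30.8] 415.3
side [17. 34.] 312 [168.5 968.5] [100.4  71.3] 358.5
side [47. 47.] 30 [ 238.1 1002.7] [57.  22.4] 272.5
side [30. 75.] 61 [145.8 899.2] [41.5 44.4] 270.1
side [265. 309.] 45 [374.9 -89.1] [20.7 22.1] 62.2
side [332. 351.] 66 [ 439.4 -277.6] [24.1 27.5] 72.7
```

View pics/wrist2.png

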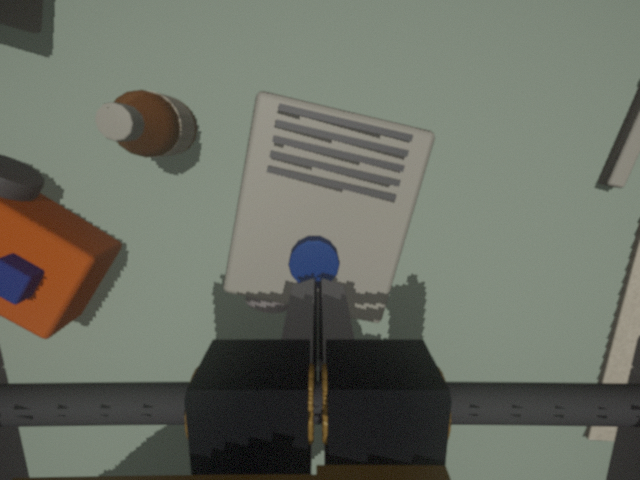

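The wrist view shows the blue round key at (313,260), just ahead of the closed fingertips on the ribbed white box. That is within 2 mm of the estimate, so I'll press slowly.

arm_command(plan=[[-1,0.001,-0.001,0.02,0],[-1,0,0,0.018,0],[-1,0,0,0.006,0],[-1,0,0,0.002,0],[-1,0,0,0.002,0],[-1,0,0,0.002,0],[-1,0,0,0.0015,0],[-1,0,0,0.0015,0],[-1,0,0,0,0],[-1,0,0,0,0]])

```text
clock: 3.32
eef_pos: [440.5, -276.1, 67.4]
eef_rot: [-3.142, 0.0, 0.241]
wrist_force: [1.3, -1.3, 1.7]
finger_gap: 0.6
finger_force: 0.8
```

arm_command(plan=[[-1,0,0,0.001,0],[-1,0,0,0.001,0],[-1,0,0,0.0008,0],[-1,0,0,0,0],[-1,0,0,0,0]])

```text
clock: 3.95
eef_pos: [440.4, -276.0, 64.5]
eef_rot: [-3.141, 0.0, 0.241]
wrist_force: [0.8, -0.6, 0.7]
finger_gap: 0.6
finger_force: 0.3
```

arm_command(plan=[[-1,0,0,0.0004,0],[-1,0,0,0,0],[-1,0,0,0.0004,0],[-1,0,0,0,0]])

```text
clock: 4.45
eef_pos: [440.5, -276.0, 64.2]
eef_rot: [-3.141, 0.0, 0.241]
wrist_force: [-3.1, 1.8, 8.6]
finger_gap: 0.5
finger_force: 4.1
```

The key is at its hard stop, with 8.6 N at z 64.2. Next I'll lift and travel to the camera key.

arm_command(plan=[[-1,0,0,-0.005,0],[-1,0,0,-0.025,0],[-1,0,0,-0.035,0],[-1,0.0136,-0.0429,0,0],[-1,0.0136,-0.0429,0,0],[-1,0.0136,-0.0429,0,0],[-1,0.0136,-0.0429,0,0],[-1,0.0136,-0.0429,0,0],[-1,0.0136,-0.0429,0,0],[-1,0.0136,-0.0429,0,0],[-1,0.0136,-0.0429,0,0],[-1,0.0136,-0.0429,0,0],[-1,0.0136,-0.0429,0,0],[-1,0.0136,-0.0429,0,0],[-1,0.0136,-0.0429,0,0],[-1,0,0,0.03,0],[-1,0,0,0,0],[-1,0,0,0,0]])

```text
clock: 6.7
eef_pos: [476.6, 262.5, 99.8]
eef_rot: [-3.142, -0.001, 0.24]
wrist_force: [-0.3, -0.6, 0.0]
finger_gap: 0.2
finger_force: 0.0
```

```bash
cat > look.py <<'E'
from h import *
import sys
c=snap('wrist',sys.argv[1]);W=world(c);b=c['img'].astype(int)
m=((b[...,0]>1.6*b[...,2])&(b[...,0]>b[...,1]*1.3)&(b[...,0]>60)).astype(np.uint8)
k,l,st,ce=cv2.connectedComponentsWithStats(m)
for i in range(1,k):
    if st[i,4]>60:
        P=W[l==i];P=P[~np.isnan(P[:,0])]
        zt=np.percentile(P[:,2],90);T=P[P[:,2]>zt-4];r=cv2.minAreaRect(T[:,:2].astype(np.float32));print(ce[i].round(),st[i],len(T),np.round(r[0],1),np.round(r[1],1),r[2],np.median(T[:,2]).round(1))
E
python3 look.py wrist3
```

```text
[313. 258.] [ 255  242  117   32 3273] 3154 [477.7 265.4] [18.2 72.3] 12.098840713500977 48.1
```

View pics/wrist3.png

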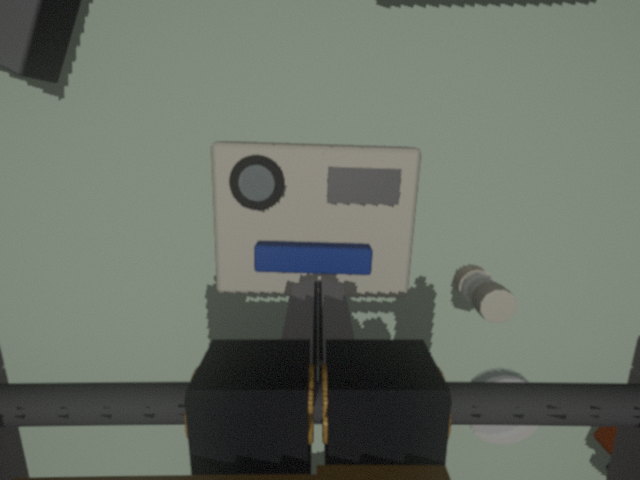

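The wrist view shows the camera bar at (313,258), with the fingertips in line with it. I'll press it.

arm_command(plan=[[-1,0.001,-0.001,0.025,0],[-1,0,0,0.018,0],[-1,0,0,0.005,0],[-1,0,0,0.002,0],[-1,0,0,0.002,0],[-1,0,0,0.002,0],[-1,0,0,0.0015,0],[-1,0,0,0.0015,0],[-1,0,0,0.001,0],[-1,0,0,0.001,0],[-1,0,0,0.0008,0],[-1,0,0,0,0],[-1,0,0,0,0]])

```text
clock: 8.38
eef_pos: [477.1, 264.0, 39.2]
eef_rot: [-3.142, -0.0, 0.241]
wrist_force: [2.2, 0.8, 4.7]
finger_gap: 0.3
finger_force: 2.6
```

arm_command(plan=[[-1,0,0,0.0004,0],[-1,0,0,0,0],[-1,0,0,0.0004,0],[-1,0,0,0,0]])

```text
clock: 8.88
eef_pos: [477.2, 264.1, 39.1]
eef_rot: [-3.142, -0.001, 0.241]
wrist_force: [-3.1, -1.4, 13.2]
finger_gap: 0.7
finger_force: 7.0
```

The camera key is at its stop (13 N). Now on to the focus key.

arm_command(plan=[[-1,0,0,-0.005,0],[-1,0,0,-0.03,0],[-1,0,0,-0.045,0],[-1,0.0023,0.0382,0,0],[-1,0.0023,0.0382,0,0],[-1,0.0023,0.0382,0,0],[-1,0.0023,0.0382,0,0],[-1,0.0023,0.0382,0,0],[-1,0.0023,0.0382,0,0],[-1,0.0023,0.0382,0,0],[-1,0.0023,0.0382,0,0],[-1,0,0,0.01,0],[-1,0,0,0,0],[-1,0,0,0,0]])

```text
clock: 10.62
eef_pos: [567.5, -27.4, 108.2]
eef_rot: [-3.141, 0.0, 0.242]
wrist_force: [-0.0, 0.5, -0.4]
finger_gap: 0.3
finger_force: 0.0
```

```bash
python3 look.py wrist4
```

```text
[315. 260.] [ 294  240   43   42 1258] 1252 [568.6 -26.2] [22.8 23.1] 89.63516998291016 61.1
```

View pics/wrist4.png

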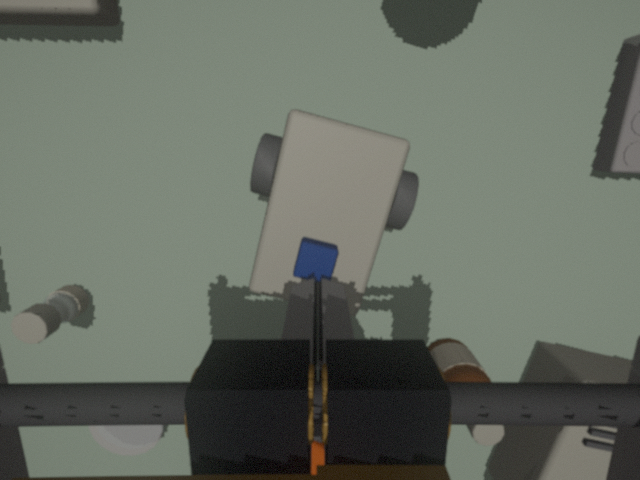

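The wrist view shows the square key at (315,260) on the white box with handwheels, and the tips are aligned. I'll press it.

arm_command(plan=[[-1,0.001,0,0.022,0],[-1,0,0,0.017,0],[-1,0,0,0.005,0],[-1,0,0,0.002,0],[-1,0,0,0.002,0],[-1,0,0,0.002,0],[-1,0,0,0.0015,0],[-1,0,0,0.0015,0],[-1,0,0,0.001,0],[-1,0,0,0.001,0],[-1,0,0,0.0008,0],[-1,0,0,0,0],[-1,0,0,0,0]])

```text
clock: 12.3
eef_pos: [568.6, -28.2, 52.3]
eef_rot: [-3.141, 0.0, 0.241]
wrist_force: [0.5, -0.9, 1.4]
finger_gap: 0.9
finger_force: 0.6
```

arm_command(plan=[[-1,0,0,0.0004,0],[-1,0,0,0,0],[-1,0,0,0.0004,0],[-1,0,0,0,0]])

```text
clock: 12.8
eef_pos: [568.7, -28.2, 52.2]
eef_rot: [3.142, 0.0, 0.241]
wrist_force: [-2.9, 0.2, 8.6]
finger_gap: 0.8
finger_force: 4.6
```

The focus key is at its stop. I'll lift clear and check all the keys.

arm_command(plan=[[-1,0,0,-0.005,0],[-1,0,0,-0.03,0],[-1,0,0,-0.05,0],[-1,0,0,-0.05,0],[-1,0,0,-0.05,0],[-1,0,0,0,0],[-1,0,0,0,0],[-1,0,0,0,0]])

```text
clock: 13.8
eef_pos: [568.2, -28.1, 235.1]
eef_rot: [-3.141, 0.002, 0.241]
wrist_force: [0.6, -0.0, 0.6]
finger_gap: 0.5
finger_force: 0.0
```

```bash
python3 look.py wrist5; python3 - <<'E'
from h import *
snap('scene','scene5')
a,b=load('scene')['img'],load('scene5')['img']
cv2.imwrite('pics/cmp.png',cv2.resize(np.vstack([a[150:330,140:460],b[150:330,140:460]]),(533,600)))
W=world(load('scene5'));W0=world(load('scene'))
for n,(u,v) in dict(lamp=(184,273),cam=(370,185),foc=(311,251),warm=(425,222)).items():
    print(n,W0[v-1:v+2,u-1:u+2,2].mean().round(1),W[v-1:v+2,u-1:u+2,2].mean().round(1))
E
```

```text
[28. 25.] [ 19  16  19  20 285] 283 [669.4 246.7] [14.7 14. ] 62.00306701660156 44.5
[315. 219.] [302 206  27  27 519] 519 [567.9 -26.2] [21.9 22.2] 89.45732116699219 52.5
[ 21. 234.] [  0 226  45  17 685] 684 [481.1 249.6] [16.4 42.3] 12.047118186950684 39.6
lamp 72.2 62.9
cam 42.7 37.7
foc 58.2 49.8
warm 40.6 40.6
```

View pics/cmp.png

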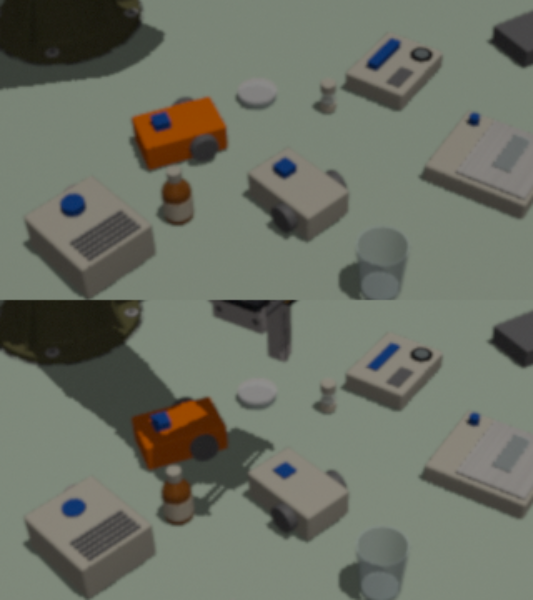

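The before/after pair shows the lamp (73,507), camera (382,357) and focus (285,470) keys flat. The warmer key at (474,420) is still out, and nothing has moved. I'll hand the job in.

```bash
python3 -c "
from cell import ticket; print(ticket.sign_off())"
```

```text
the job is handed in; nothing more can be done
None
```

I pressed the lamp, camera and focus keys to their stops in that order and handed the job in at about 14 s; the warmer key is still out, nothing moved in the before/after pictures, and no verdict was returned.

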